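# Fit the lift spindle of a flask-heater lift unit

### The arm

A 7-joint arm with a two-finger parallel gripper is mounted at the origin on the work surface. World frame = base frame: x ahead of the robot, y to its left, z up, the work surface at z = 0. Lengths are in m, angles in rad, forces in N, time in s.
With the tool pointing down it reaches from about 0.4 to 0.85 m from the base axis. Payload 4.5 kg.
Tool frame: the origin (TCP) lies at the very end of the fingers, on their centre line; the grasp point (between the pads) lies 19 mm behind it; z points along the fingers, x is the direction in which the jaws open and shut, and the axes are right-handed (so a half turn about z gives the same grasp; the last joint's range is limited). The gripper opens to 88 mm and grips with 3 to 60 N. Pads are 18 mm wide; open, the fingers measure 123 mm over their backs; the gripper's body (75 mm by 187 mm) begins 45 mm behind the grasp point.
Start: joints at [1.204, 0.689, -0.195, 1.565, 0.157, 0.902, -0.215], TCP at [0.244, -0.575, 0.239] pointing down, gripper open.
Joint ranges: [-3.01, 3.01], [-0.46, 2.08], [-1.47, 1.51], [0.13, 2.56], [-1, 4.14], [0.04, 2.09], [-2.66, 2.66]. Speed limits (rad/s): [2.57, 2.57, 3.14, 3.14, 3.14, 3.14, 3.14].

### API

Orientations are given as a unit quaternion [x, y, z, w].
In Python, from plant import * gives the robot as it stands.
- The arm moves only by the tool apply_moves, never from a script. Its argument "series" is a list of rows, each an object of numbers: "x", "y", "z": the shift along the tool's x, y, z in units of 80 cm (1.0 is 80 cm); "wx", "wy", "wz": the turn, a rotation vector about the tool's x, y, z in units of pi rad (1.0 is pi rad); "fingers": the opening, from -1 (shut) to 1 (fully open), so that 0 is half open. In form: [{"x": .., "y": .., "z": .., "wx": .., "wy": .., "wz": .., "fingers": ..}, ...]. A call has 1 to 8 rows; each row shifts and turns the pose as measured when the row begins, along the tool's axes as they then stand; what a row does not reach is not made up. A row lasts 1/8 s, in which the tool goes at most 62.5 mm and 10.7 degrees, less where a joint would pass 70% of its speed; a pose out of reach is approached as far as the arm can. A call with a number of a shift or a turn outside -1 to 1 is refused whole. A call with a gripper value outside its range is refused whole. The fingers move at their own pace and stop on an object; "force" is the grip in N (left out, the last holds). Time passes only in rows, so rows that do not move let the fingers close. It gives the time, the measured TCP pose, the force and the opening at its end, in the units of the state.
- get_state(): the state, without advancing time (a new reading comes with each control period).
- snapshot(name): name is "side" or "top" or "wrist"; returns (picture, depth): 400x640x3 uint8, red, green, blue; 400x640 float32, m along the optical axis (not along the pixel's ray), 0 where there is no reading.
- camera_model(name): a dict with "camera_matrix" (3x3 intrinsics, pixels), "world_from_camera" (4x4, takes a point from camera to world coordinates). Camera axes: x right, y up, looking along -z (the intrinsics and any distortion apply to the point x, -y, -z); pixel columns grow to the right and rows downward; lengths in m; the calibration is good to about 2 mm. A picture is of the moment at which its call begins: read the wrist's pose just before it. camera_model takes no time and is no camera call; for the wrist camera it gives the pose at the moment of the call.
- finish_job(): hands the job in, once; it reports no verdict.
The state is a dict: "clock": time; "q": joint angles; "qd": joint speeds; "joint_torque": joint torques, N m; "tool_pos": TCP position; "eef_rot": TCP orientation; "contact_force": force on the tool from outside, world axes, zero at the start; "moment": the same for the moment, N m; "opening": opening from 0.0 (shut) to 1.0 (fully open).
Only numpy, scipy, OpenCV 4.12 (cv2) and the standard library are available. Lean on these libraries where they do the work, as an engineer would, in place of code of your own. Each camera call takes 0.05 s, during which the arm holds its last target. There are 200 camera calls.

### The job

Take the long hand spindle out of the rack and thread it straight down through both bearing plates of the heater-lift unit. Pressing only lightly, turn it until the blade at its tip finds the slot of the drive coupling below and drops in, then push it home until its flange sits flush on the upper plate, and let go. Do not force it against the unit, and leave the short spindle, the jar and the wrench alone.

Things in the scene. Friction and masses are not known exactly. Their poses are not given: they have to be found in the camera images.
- spindle_knob (a point): Centre of the long spindle's black bar knob (loose, 0.15 to 0.23 kg): 36 mm along its x, 20 mm along its y, 34 mm high; grip it across the 20 mm. z points up the shaft. Under the knob a round flange 30 mm across, 4 mm thick, its underside 29 mm below this point, then a steel shaft 14 mm in diameter. At the start it hangs upright by the flange in a 20 mm hole of the rack.
- spindle_tip (a point): Lower end of the long spindle, 113 mm below the flange's underside and 142 mm below the knob centre. The last 16 mm is a flat blade 12 mm wide along the spindle's x (the knob's long direction) and 5 mm thick along its y.
- flange (a point): Centre of the underside of the long spindle's flange, the face that must sit on the upper bearing plate. While the blade is not in the slot it stands 8 to 14 mm above the plate.
- unit: The heater-lift unit, fixed: white gear housing 150 x 130 mm, 30 mm high, two steel posts at y = +-53 mm (tops 1 mm above the upper plate) carrying two level aluminium bearing plates 60 x 130 x 12 mm, and a round heater plate on its -x side (72 mm across, centre 115 mm out, top 94 mm high). Origin on the table under the bearing holes; z up.
- upper_hole (a point): Centre of the bearing hole in the upper plate, at the plate's top face, 150 mm above the table. Hole 15.8 mm in diameter, right through, small chamfer. Axes as the unit's.
- lower_hole (a point): Centre of the identical bearing hole in the lower plate, at that plate's top face, 85 mm above the table, in line under the upper hole.
- coupling_top (a point): Nominal top centre of the drive coupling, a dark steel disc 42 mm across under the holes, 48 mm above the table; the true top is up to 3 mm higher or lower. In it a slot 15.5 x 6.8 mm, 16 mm deep, centred; this point's axes are the unit's, not the slot's: the slot's length lies anywhere within 60 degrees either side of the unit's x. It turns stiffly (0.12 Nm): pressed hard, it turns along.
- rack: Steel rack, fixed: a level plate 70 x 190 mm, its top 125 mm above the table, with two 20 mm holes at y = +-55 mm from its origin (under its centre, on the table), open between the plate and its base. The long spindle hangs in one hole and the short one in the other.
- spare_knob (a point): Knob centre of the short spindle (shaft only 60 mm below its flange, otherwise the same), which hangs in the other hole and must stay there.
- jar_mid (a point): Middle of an amber glass jar, 56 mm across and 85 mm high, standing on the table; leave it alone.
- wrench: Steel wrench, 150 mm long, lying on the table; leave it alone.
Not all that is in view belongs to the job. What is shaped like the part that bears spindle_knob but turquoise is not meant.

How it is judged:
On the way, in this order (a step that is already met when the one before it is completed fails the run):
1. the tip has passed down through the upper bearing plate (z of spindle_tip in the frame of upper_hole below -0.015 m and horizontal distance between spindle_tip and upper_hole below 0.006 m and angle between spindle_tip's own z axis and vertical below 0.15 rad), for 0.1 s.
2. the tip has passed down through the lower bearing plate (z of spindle_tip in the frame of lower_hole below -0.014 m and horizontal distance between spindle_tip and lower_hole below 0.006 m), for 0.1 s.
At the end, for the whole second after the job is handed in: The long spindle stands through both bearing holes with its blade in the coupling: flange underside within 2.5 mm of the upper plate's top, within 4 mm of the hole's centre, tip within 6 mm of the holes' line, shaft within 0.05 rad of the bore, at rest and released (z of flange in the frame of upper_hole below 0.0025 m and horizontal distance between flange and upper_hole below 0.004 m and horizontal distance between spindle_tip and lower_hole below 0.006 m and angle between the z axis of flange and the z axis of upper_hole, either way round below 0.05 rad and linear speed of spindle below 0.01 m/s); the robot touches nothing.
It fails at once if the spindle is forced against the lift unit (more than 30 N) (contact force between spindle and unit above 30 N).
It fails at once if the short spindle is disturbed (moved more than 20 mm) (distance of spare_knob from where it was at the start of the episode above 0.02 m).
It fails at once if the jar is disturbed (moved more than 30 mm) (distance of jar_mid from where it was at the start of the episode above 0.03 m).
It fails at once if the wrench is disturbed (moved more than 30 mm) (distance of wrench from where it was at the start of the episode above 0.03 m).
It also fails if it takes over 72 s, if anything falls off the work surface, if the arm or the gripper's body presses on something with over 40 N, if the wrist force passes 120 N, or if a joint passes its speed limit or range.

## Working session

There is one attempt and no reset: what is moved stays moved. The work goes in short steps, Python scripts to look and compute and a tool call to move; the robot and the scene stay as the last step left them, time stands still between calls to the robot, and variables do not carry over. Pictures are saved under pics/ and viewed, about 8 in all and at most 12, crops included, and the job is handed in when it is done.

Besides the shell and the picture viewer there is one more tool, called by a JSON object that holds its "api" and its "payload". apply_moves: Moves the arm, as the interface text tells. Its arguments: {"type":"object","properties":{"series":{"type":"array","items":{"type":"object","properties":{"x":{"type":"number"},"y":{"type":"number"},"z":{"type":"number"},"wx":{"type":"number"},"wy":{"type":"number"},"wz":{"type":"number"},"fingers":{"type":"number"}}}},"force":{"type":"number"}},"required":["series"]}

```bash
mkdir -p pics; cat > h.py <<'E'
from plant import *
import numpy as np, cv2
from scipy.spatial.transform import Rotation as R
def shot(n,f=None):
    m=camera_model(n); p,d=snapshot(n)
    if f: cv2.imwrite('pics/'+f,cv2.cvtColor(p,cv2.COLOR_RGB2BGR))
    return p,d,np.array(m['camera_matrix']),np.array(m['world_from_camera']),m
def ray(K,T,u,v):
    d=np.array([(u-K[0,2])/K[0,0],-(v-K[1,2])/K[1,1],-1.]); return T[:3,3],T[:3,:3]@d
def onplane(K,T,u,v,z):
    o,d=ray(K,T,u,v); return o+d*(z-o[2])/d[2]
def cloud(d,K,T):
    v,u=np.mgrid[:d.shape[0],:d.shape[1]]
    c=np.stack([(u-K[0,2])/K[0,0]*d,-(v-K[1,2])/K[1,1]*d,-d],-1)
    return c@T[:3,:3].T+T[:3,3]
E
python3 - <<'E'
from h import *
s=get_state(); print(s)
a=shot('top','top0.png'); b=shot('side','side0.png')
for x in(a,b): print(x[4])
np.savez('s0.npz',tp=a[0],td=a[1],sp=b[0],sd=b[1])
E
```

```text
{'clock': 0.0, 'q': array([ 1.20381949,  0.68998659, -0.19453226,  1.56634691,  0.15728995,
        0.90252175, -0.21510655]), 'qd': array([-1.88900300e-03,  5.13678605e-04, -1.68702621e-04, -7.44550392e-04,
        7.21584956e-04,  2.27666660e-05,  9.50090526e-04]), 'joint_torque': array([-6.29900733e-04, -5.27567124e+01, -1.26692958e+00, -1.53429937e+01,
       -5.25590801e-02,  6.55801938e-03,  1.48384242e-04]), 'tool_pos': array([ 0.2435461 , -0.5748956 ,  0.23790812]), 'eef_rot': array([ 8.33730108e-01, -5.52171379e-01, -8.11207956e-04, -4.65454023e-04]), 'contact_force': array([0.1251109 , 0.0796714 , 0.29034048]), 'moment': array([ 0.02890936,  0.04747502, -0.05130866]), 'opening': 0.9974007953212298}
{'camera_matrix': array([[478.76408282,   0.        , 314.37500943],
       [  0.        , 478.76408282, 197.92402145],
       [  0.        ,   0.        ,   1.        ]]), 'world_from_camera': array([[-0.02856015,  0.98920009, -0.14376196,  0.4962826 ],
       [-0.99958513, -0.027727  ,  0.00779586,  0.00960919],
       [ 0.00372557,  0.14392497,  0.98958159,  1.16928167],
       [ 0.        ,  0.        ,  0.        ,  1.        ]])}
{'camera_matrix': array([[470.63234402,   0.        , 315.08694238],
       [  0.        , 470.63234402, 198.99438321],
       [  0.        ,   0.        ,   1.        ]]), 'world_from_camera': array([[ 0.92493166,  0.22382088, -0.307255  ,  0.33937392],
       [-0.37972786,  0.58134208, -0.71961667, -0.63255988],
       [ 0.01755503,  0.78226952,  0.62269271,  0.68126888],
       [ 0.        ,  0.        ,  0.        ,  1.        ]])}
```

View pics/top0.png

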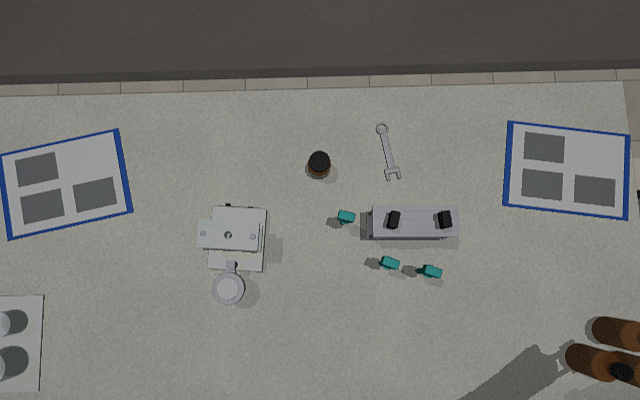

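View pics/side0.png

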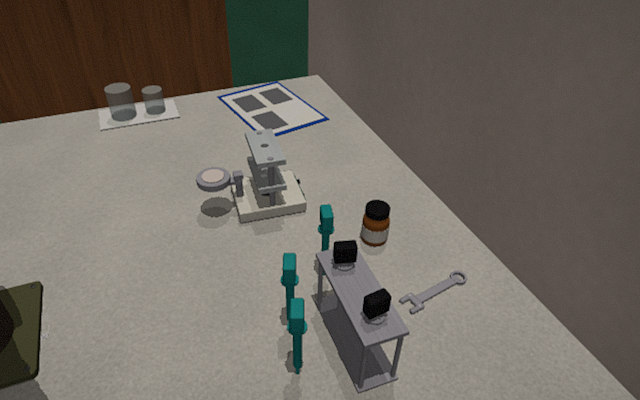

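```bash
python3 - <<'E'
from h import *
z=np.load('s0.npz')
c=cv2.cvtColor(z['sp'],cv2.COLOR_RGB2BGR)[230:390,270:420]
c=cv2.convertScaleAbs(cv2.resize(c,None,fx=3.7,fy=3.7,interpolation=2),alpha=1.6,beta=10)
t=cv2.cvtColor(z['tp'],cv2.COLOR_RGB2BGR)[195:255,355:470]; t=cv2.resize(t,None,fx=2,fy=2)
cv2.imwrite('pics/rack.png',c)
a=camera_model('top');K=np.array(a['camera_matrix']);T=np.array(a['world_from_camera'])
P=cloud(z['td'],K,T)
import sys
for u,v in[(393,219),(445,219),(228,235),(260,235),(319,163),(415,222),(365,222)]: print(u,v,P[v,u].round(4))
# knobs
hsv=cv2.cvtColor(z['tp'],cv2.COLOR_RGB2HSV)
m=((P[...,2]>.14)&(z['tp'].max(-1)<60)&(P[...,1]<-.05)&(P[...,1]>-.4)).astype(np.uint8)
n,l,st,ce=cv2.connectedComponentsWithStats(m)
for i in range(1,n):
  if st[i,4]>30:
    zz=np.median(P[l==i][:,2]); q=P[l==i]; q=q[q[:,2]>zz-.004]
    r=cv2.minAreaRect(q[:,:2].astype(np.float32)*1000); print(st[i],ce[i],zz,q.mean(0).round(4),r)
# rack plate
m=((abs(P[...,2]-.125)<.006)&(P[...,1]<-.05)&(P[...,1]>-.4)); q=P[m]; print('rack',cv2.minAreaRect(q[:,:2].astype(np.float32)*1000))
m=((abs(P[...,2]-.150)<.006)&(P[...,1]>.05)&(P[...,1]<.4)); q=P[m]; print('plate',cv2.minAreaRect(q[:,:2].astype(np.float32)*1000),np.median(q[:,2]))
E
```

```text
393 219 [ 0.592  -0.1615  0.172 ]
445 219 [ 0.589  -0.2704  0.1717]
228 235 [0.5745 0.1985 0.0864]
260 235 [0.5726 0.1265 0.0843]
319 163 [ 0.7354 -0.012   0.0837]
415 222 [ 0.5885 -0.2173  0.1253]
365 222 [ 0.6034 -0.1224 -0.0037]
[387 211  13  18 183] [392.98360656 219.3989071 ] 0.16976719995696055 [ 0.5924 -0.1636  0.1702] ((592.162353515625, -163.8541259765625), (19.44346809387207, 33.19581604003906), 74.18153381347656)
[438 211  14  18 205] [444.43902439 219.05853659] 0.16951259501442906 [ 0.5901 -0.2728  0.1703] ((590.2271118164062, -273.6526184082031), (34.5709342956543, 19.526290893554688), 8.57816219329834)
rack ((548.981201171875, -183.89413452148438), (259.51947021484375, 157.0892791748047), 88.46089935302734)
plate ((571.94580078125, 188.39019775390625), (130.30374145507812, 59.833702087402344), 84.91771697998047) 0.14949163339197757
```

View pics/rack.png

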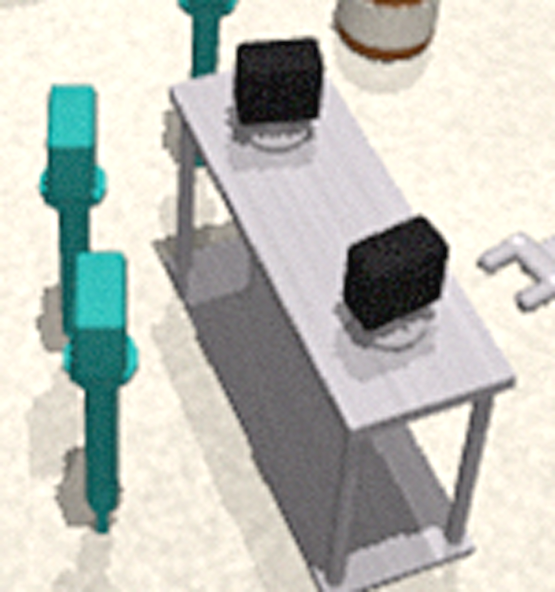

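```bash
python3 - <<'E'
from h import *
a=camera_model('side');K=np.array(a['camera_matrix']);T=np.array(a['world_from_camera'])
def proj(K,T,p):
    c=T[:3,:3].T@(np.array(p)-T[:3,3]); return np.array([K[0,2]+K[0,0]*c[0]/-c[2],K[1,2]-K[1,1]*c[1]/-c[2]])
for x,y in((.592,-.1638),(.590,-.2735)):
  for z in(.17,.125,.065,.045,.02,.012): q=proj(K,T,(x,y,z)); print(z,q.round(1),((q-[270,230])*3.7).round())
s=get_state(); w=shot('wrist'); Tt=np.eye(4);Tt[:3,:3]=R.from_quat(s['eef_rot']).as_matrix();Tt[:3,3]=s['tool_pos']
print(w[2]); print((np.linalg.inv(Tt)@w[3]).round(4)); print(Tt.round(3))
E
```

```text
0.17 [345.  244.5] [278.  54.]
0.125 [343.5 264.6] [272. 128.]
0.065 [341.5 289.2] [265. 219.]
0.045 [340.9 296.9] [262. 247.]
0.02 [340.2 306.2] [260. 282.]
0.012 [339.9 309.1] [259. 292.]
0.17 [377.4 296.3] [397. 245.]
0.125 [374.2 316.6] [386. 320.]
0.065 [370.5 341.2] [372. 411.]
0.045 [369.3 348.8] [367. 440.]
0.02 [367.9 358. ] [362. 474.]
0.012 [367.5 360.9] [361. 484.]
[[299.99501956   0.         318.67348724]
 [  0.         299.99501956 200.9784528 ]
 [  0.           0.           1.        ]]
[[ 1.000e+00 -4.000e-04 -2.000e-04 -9.000e-04]
 [-4.000e-04 -9.647e-01 -2.632e-01 -6.680e-02]
 [-0.000e+00  2.632e-01 -9.647e-01 -1.459e-01]
 [ 0.000e+00  0.000e+00  0.000e+00  1.000e+00]]
[[ 0.39  -0.921 -0.001  0.244]
 [-0.921 -0.39   0.001 -0.575]
 [-0.002  0.    -1.     0.238]
 [ 0.     0.     0.     1.   ]]
```

{"api": "apply_moves", "payload": {"series": [{"wz":-0.055},{"wz":-0.055},{"wz":-0.03,"wx":0.03},{"wx":0.055},{"wx":0.055},{"wx":0.055},{"wx":0.055},{"wx":0}]}}

```text
schema error: expected keys x, y, z, wx, wy, wz, fingers
```

```bash
python3 - <<'E'
from h import *
w=shot('wrist','w1.png'); K,T=w[2],w[3]
def proj(K,T,p):
    c=T[:3,:3].T@(np.array(p)-T[:3,3]); return np.array([K[0,2]+K[0,0]*c[0]/-c[2],K[1,2]-K[1,1]*c[1]/-c[2]]).round()
for x,y in((.592,-.1638),(.590,-.2735)):
  print([proj(K,T,(x,y,z)) for z in(.17,.065,.012)])
E
```

```text
[array([ -424., -1202.]), array([ -46., -529.]), array([  29., -396.])]
[array([ -70., -934.]), array([ 117., -427.]), array([ 157., -320.])]
```

View pics/w1.png

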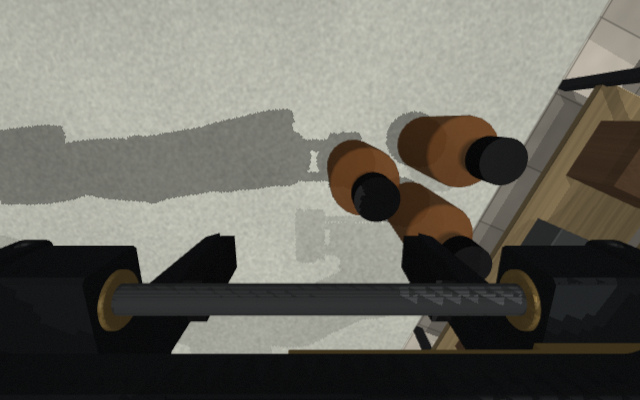

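{"api": "apply_moves", "payload": {"series": [{"x":0,"y":0,"z":-0.05,"wx":0,"wy":0,"wz":-0.055,"fingers":1},{"x":0,"y":-0.05,"z":0,"wx":0,"wy":0,"wz":-0.055,"fingers":1},{"x":0,"y":-0.05,"z":0,"wx":0.03,"wy":0,"wz":-0.03,"fingers":1},{"x":0,"y":0,"z":0,"wx":0.055,"wy":0,"wz":0,"fingers":1},{"x":0,"y":0,"z":0,"wx":0.055,"wy":0,"wz":0,"fingers":1},{"x":0,"y":0,"z":0,"wx":0.055,"wy":0,"wz":0,"fingers":1},{"x":0,"y":0,"z":0,"wx":0.055,"wy":0,"wz":0,"fingers":1},{"x":0,"y":0,"z":0,"wx":0,"wy":0,"wz":0,"fingers":1}]}}

```text
clock: 1.2
tool_pos: [0.3092, -0.5235, 0.2787]
eef_rot: [0.862, -0.32, 0.14, -0.368]
contact_force: [0.5, -0.3, -0.1]
opening: 1.005
```

```bash
cat >> h.py <<'E'
def proj(K,T,p):
    c=T[:3,:3].T@(np.array(p)-T[:3,3]); return np.array([K[0,2]+K[0,0]*c[0]/-c[2],K[1,2]-K[1,1]*c[1]/-c[2]]).round()
E
python3 - <<'E'
from h import *
w=shot('wrist','w2.png'); K,T=w[2],w[3]
for x,y in((.592,-.1638),(.590,-.2735)):
  print([proj(K,T,(x,y,z)) for z in(.17,.065,.012)])
print(T)
E
```

```text
[array([306.,  11.]), array([308.,  69.]), array([308.,  92.])]
[array([352.,  42.]), array([346.,  99.]), array([344., 121.])]
[[ 0.75685903  0.55732166 -0.34140443  0.26901255]
 [-0.65355675  0.64959867 -0.38843936 -0.56723198]
 [ 0.0052902   0.51712101  0.85589595  0.42810418]
 [ 0.          0.          0.          1.        ]]
```

```bash
python3 - <<'E'
import cv2
c=cv2.imread('pics/w2.png')[0:150,250:420]
cv2.imwrite('pics/w2c.png',cv2.convertScaleAbs(cv2.resize(c,None,fx=4,fy=4,interpolation=2),alpha=1.8,beta=10))
E
```

```text
(no output)
```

View pics/w2c.png

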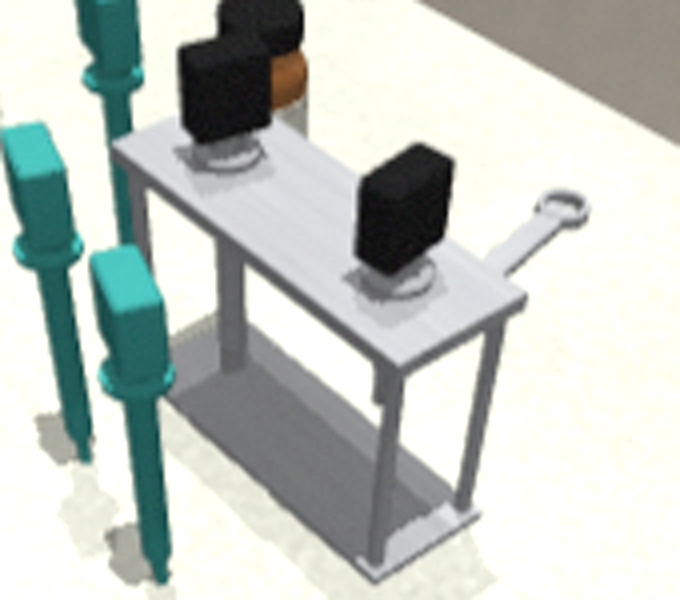

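The enlarged crop shows two candidates. The far knob (crop 225,90; top view 393,219) has a long shaft that reaches almost to the base, at crop (232,245–370). The near knob (crop 405,210; top view 445,219) has only a stub, ending at (380,405). The far one is therefore the long spindle, and the turquoise ones are decoys.

```bash
cat >> h.py <<'E'
def plan(p,yaw,n=None):
    """print tool-frame rotation (units pi) then translation (units .8m) to put TCP at p, pointing down, tool x at yaw deg"""
    s=get_state(); A=R.from_quat(s['eef_rot']); y=np.radians(yaw)
    B=R.from_matrix(np.array([[np.cos(y),np.sin(y),0],[np.sin(y),-np.cos(y),0],[0,0,-1]]))
    rv=(A.inv()*B).as_rotvec()/np.pi; t=B.inv().apply(np.array(p)-s['tool_pos'])/.8
    print('rot',rv.round(4),'min rows',np.ceil(np.linalg.norm(rv)*180/10.5),'shift after rot',t.round(4),'min rows',np.ceil(np.linalg.norm(t)*.8/.06))
    print('tcp',s['tool_pos'].round(4),'yaw',np.degrees(np.arctan2(*A.as_matrix()[[1,0],0])).round(2),'tilt',np.degrees(np.arccos(-A.as_matrix()[2,2])).round(2),'q',s['q'].round(2),'F',s['contact_force'].round(2),'M',s['moment'].round(2),'clk',s['clock'],'open',round(s['opening'],3))
E
python3 - <<'E'
from h import *
plan((.52,-.164,.30),74.2)
E
```

```text
rot [-0.1607 -0.2573 -0.5966] min rows 12.0 shift after rot [ 0.502   0.1289 -0.0236] min rows 7.0
tcp [ 0.3114 -0.5223  0.2811] yaw -40.65 tilt 46.34 q [ 1.58  0.95 -0.65  1.29 -0.24  1.35  0.46] F [ 0.74 -0.1   0.26] M [-0.5   0.37  0.01] clk 1.25 open 0.999
```

{"api": "apply_moves", "payload": {"series": [{"x":0,"y":0,"z":-0.02,"wx":-0.0134,"wy":-0.0214,"wz":-0.0497,"fingers":1},{"x":0,"y":0,"z":0,"wx":-0.0134,"wy":-0.0214,"wz":-0.0497,"fingers":1},{"x":0,"y":0,"z":0,"wx":-0.0134,"wy":-0.0214,"wz":-0.0497,"fingers":1},{"x":0,"y":0,"z":0,"wx":-0.0134,"wy":-0.0214,"wz":-0.0497,"fingers":1},{"x":0,"y":0,"z":0,"wx":-0.0134,"wy":-0.0214,"wz":-0.0497,"fingers":1},{"x":0,"y":0,"z":0,"wx":-0.0134,"wy":-0.0214,"wz":-0.0497,"fingers":1},{"x":0,"y":0,"z":0,"wx":-0.0134,"wy":-0.0214,"wz":-0.0497,"fingers":1},{"x":0,"y":0,"z":0,"wx":-0.0134,"wy":-0.0214,"wz":-0.0497,"fingers":1}]}}

```text
clock: 2.25
tool_pos: [0.3196, -0.522, 0.3095]
eef_rot: [0.926, 0.356, 0.045, -0.12]
contact_force: [-0.2, 0.2, -0.1]
opening: 0.997
```

```bash
python3 - <<'E'
from h import *
plan((.52,-.164,.30),74.2)
E
```

```text
rot [-0.0441 -0.0701 -0.1775] min rows 4.0 shift after rot [0.4988 0.1192 0.0119] min rows 7.0
tcp [ 0.3196 -0.522   0.3095] yaw 41.12 tilt 14.72 q [ 1.4   0.83 -0.85  1.27  0.39  1.45  1.33] F [-0.21  0.21 -0.09] M [-0.23 -0.12 -0.04] clk 2.25 open 0.997
```

{"api": "apply_moves", "payload": {"series": [{"x":0,"y":0,"z":0,"wx":-0.0115,"wy":-0.018,"wz":-0.0475,"fingers":1},{"x":0,"y":0,"z":0,"wx":-0.0115,"wy":-0.018,"wz":-0.0475,"fingers":1},{"x":0,"y":0,"z":0,"wx":-0.0115,"wy":-0.018,"wz":-0.0475,"fingers":1},{"x":0,"y":0,"z":0,"wx":-0.0115,"wy":-0.018,"wz":-0.0475,"fingers":1},{"x":0.072,"y":0.017,"z":0,"wx":0,"wy":0,"wz":0,"fingers":1},{"x":0.072,"y":0.017,"z":0,"wx":0,"wy":0,"wz":0,"fingers":1},{"x":0.072,"y":0.017,"z":0,"wx":0,"wy":0,"wz":0,"fingers":1},{"x":0.072,"y":0.017,"z":0,"wx":0,"wy":0,"wz":0,"fingers":1}]}}

```text
clock: 3.25
tool_pos: [0.4338, -0.2901, 0.3217]
eef_rot: [0.768, 0.639, -0.008, 0.032]
contact_force: [0.8, 0.3, -0.3]
opening: 0.997
```

```bash
python3 - <<'E'
from h import *
plan((.55,-.164,.28),74.2)
E
```

```text
rot [0.0133 0.0165 0.0294] min rows 1.0 shift after rot [0.1912 0.0969 0.0522] min rows 3.0
tcp [ 0.4338 -0.2901  0.3217] yaw 79.44 tilt 3.81 q [ 1.09  0.58 -1.01  1.79  0.62  1.07  1.24] F [ 0.84  0.3  -0.34] M [ 0.05 -0.23  0.01] clk 3.25 open 0.997
```

{"api": "apply_moves", "payload": {"series": [{"x":0,"y":0,"z":0,"wx":0.0133,"wy":0.0165,"wz":0.0294,"fingers":1},{"x":0.05,"y":0.025,"z":0.013,"wx":0,"wy":0,"wz":0,"fingers":1},{"x":0.05,"y":0.025,"z":0.013,"wx":0,"wy":0,"wz":0,"fingers":1},{"x":0.05,"y":0.025,"z":0.013,"wx":0,"wy":0,"wz":0,"fingers":1},{"x":0.05,"y":0.025,"z":0.013,"wx":0,"wy":0,"wz":0,"fingers":1},{"x":0,"y":0,"z":0,"wx":0,"wy":0,"wz":0,"fingers":1}]}}

```text
clock: 4.0
tool_pos: [0.563, -0.1316, 0.294]
eef_rot: [0.787, 0.617, 0.004, 0.016]
contact_force: [0.7, -0.4, 0.7]
opening: 1.0
```

```bash
cat >> h.py <<'E'
def knob(P,p,y0,y1):
    m=((P[...,2]>.155)&(P[...,2]<.185)&(p.max(-1)<70)&(P[...,1]<y1)&(P[...,1]>y0)&(P[...,0]>.54)&(P[...,0]<.65)).astype(np.uint8)
    n,l,st,ce=cv2.connectedComponentsWithStats(m); i=1+np.argmax(st[1:,4]); q=P[l==i]; z=np.percentile(q[:,2],80); q=q[q[:,2]>z-.003]
    print('knob px',ce[i],'top z',z,cv2.minAreaRect(q[:,:2].astype(np.float32)*1000))
E
python3 - <<'E'
from h import *
w=shot('wrist','w3.png'); P=cloud(w[1],w[2],w[3]); knob(P,w[0],-.22,-.11)
plan((.592,-.164,.20),74.2)
E
```

```text
knob px [294.87610619 223.18836915] top z 0.1710861641675353 ((589.8543090820312, -163.72569274902344), (19.254474639892578, 34.99611282348633), 75.30875396728516)
rot [0.0096 0.0042 0.0106] min rows 1.0 shift after rot [-0.0266  0.0463  0.1178] min rows 2.0
tcp [ 0.5622 -0.1335  0.2942] yaw 76.1 tilt 1.88 q [ 0.66  0.68 -0.93  1.65  0.63  1.1   0.88] F [0.23 0.39 0.54] M [ 0.07 -0.14  0.02] clk 4.05 open 0.997
```

View pics/w3.png

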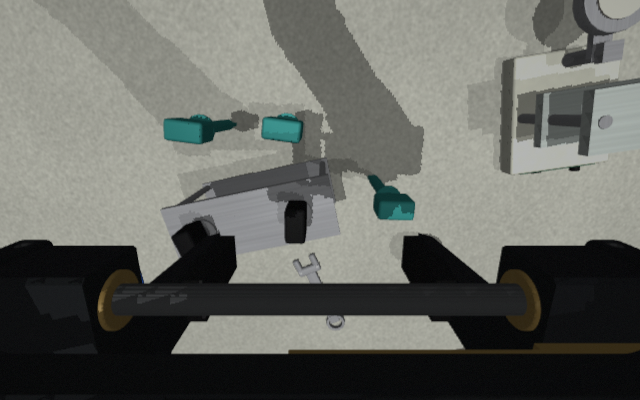

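```bash
python3 - <<'E'
from h import *
plan((.5905,-.1637,.21),75)
E
```

```text
rot [0.0095 0.0042 0.0062] min rows 1.0 shift after rot [-0.0273  0.044   0.1053] min rows 2.0
tcp [ 0.5622 -0.1335  0.2942] yaw 76.1 tilt 1.88 q [ 0.66  0.68 -0.93  1.65  0.63  1.1   0.88] F [0.23 0.39 0.54] M [ 0.07 -0.14  0.02] clk 4.05 open 0.997
```

{"api": "apply_moves", "payload": {"series": [{"x":0,"y":0,"z":0,"wx":0.0095,"wy":0.0042,"wz":0.0062,"fingers":1},{"x":-0.0137,"y":0.022,"z":0.02,"wx":0,"wy":0,"wz":0,"fingers":1},{"x":-0.0137,"y":0.022,"z":0.02,"wx":0,"wy":0,"wz":0,"fingers":1},{"x":0,"y":0,"z":0.035,"wx":0,"wy":0,"wz":0,"fingers":1},{"x":0,"y":0,"z":0.035,"wx":0,"wy":0,"wz":0,"fingers":1},{"x":0,"y":0,"z":0,"wx":0,"wy":0,"wz":0,"fingers":1}]}}

```text
clock: 4.8
tool_pos: [0.592, -0.1762, 0.2004]
eef_rot: [0.797, 0.604, -0.003, 0.002]
contact_force: [-0.6, -0.3, -0.1]
opening: 1.0
```

```bash
python3 - <<'E'
from h import *
w=shot('wrist'); P=cloud(w[1],w[2],w[3]); knob(P,w[0],-.22,-.11)
plan((.5905,-.1637,.136),75)
E
```

```text
knob px [337.24737133 221.08743774] top z 0.1711407656564952 ((590.26513671875, -163.45989990234375), (19.499614715576172, 34.90884017944336), 74.53429412841797)
rot [ 0.0009  0.002  -0.004 ] min rows 1.0 shift after rot [ 0.0142 -0.0069  0.0823] min rows 2.0
tcp [ 0.5929 -0.1761  0.2018] yaw 74.28 tilt 0.39 q [ 0.65  0.84 -0.85  1.61  0.72  1.03  0.88] F [0.04 0.4  1.1 ] M [ 0.03 -0.11 -0.01] clk 4.85 open 1.002
```

{"api": "apply_moves", "payload": {"series": [{"x":0.0142,"y":-0.0069,"z":0,"wx":0.0009,"wy":0.002,"wz":-0.002,"fingers":1},{"x":0,"y":0,"z":0,"wx":0,"wy":0,"wz":0,"fingers":1}]}}

```text
clock: 5.1
tool_pos: [0.5919, -0.1629, 0.2034]
eef_rot: [0.795, 0.606, 0.002, 0.0]
contact_force: [-0.3, -1.2, -0.6]
opening: 0.998
```

```bash
python3 - <<'E'
from h import *
plan((.5903,-.1636,.137),74.7)
E
```

```text
rot [ 0.0008 -0.0006 -0.0004] min rows 1.0 shift after rot [-0.0013 -0.0017  0.0829] min rows 2.0
tcp [ 0.5919 -0.1629  0.2034] yaw 74.62 tilt 0.18 q [ 0.64  0.84 -0.85  1.62  0.72  1.02  0.86] F [-0.27 -1.18 -0.55] M [ 0.01 -0.14 -0.07] clk 5.1 open 0.998
```

{"api": "apply_moves", "payload": {"series": [{"x":-0.0013,"y":-0.0017,"z":0.02,"wx":0.0008,"wy":-0.0006,"wz":0,"fingers":0.3},{"x":0,"y":0,"z":0.02,"wx":0,"wy":0,"wz":0,"fingers":0.3},{"x":0,"y":0,"z":0.02,"wx":0,"wy":0,"wz":0,"fingers":0.3},{"x":0,"y":0,"z":0.01,"wx":0,"wy":0,"wz":0,"fingers":0.3},{"x":0,"y":0,"z":0.005,"wx":0,"wy":0,"wz":0,"fingers":0.3},{"x":0,"y":0,"z":0,"wx":0,"wy":0,"wz":0,"fingers":0.3}]}}

```text
clock: 5.85
tool_pos: [0.5904, -0.1639, 0.1393]
eef_rot: [0.795, 0.606, -0.0, 0.0]
contact_force: [-0.5, -0.3, -0.0]
opening: 0.652
```

```bash
python3 - <<'E'
from h import *
plan((.5903,-.1636,.137),74.7)
E
```

```text
rot [ 0.0001  0.0003 -0.0003] min rows 1.0 shift after rot [ 0.0003 -0.0002  0.0029] min rows 1.0
tcp [ 0.5904 -0.1639  0.1393] yaw 74.65 tilt 0.06 q [ 0.62  0.91 -0.8   1.67  0.8   0.91  0.8 ] F [-0.47 -0.27 -0.02] M [ 0.08 -0.13  0.01] clk 5.85 open 0.652
```

Position is good; I'll close the fingers and lift.

{"api": "apply_moves", "payload": {"series": [{"x":0,"y":0,"z":0.002,"wx":0,"wy":0,"wz":0,"fingers":-0.2},{"x":0,"y":0,"z":0,"wx":0,"wy":0,"wz":0,"fingers":-0.8},{"x":0,"y":0,"z":0,"wx":0,"wy":0,"wz":0,"fingers":-0.8},{"x":0,"y":0,"z":0,"wx":0,"wy":0,"wz":0,"fingers":-0.8},{"x":0,"y":0,"z":0,"wx":0,"wy":0,"wz":0,"fingers":-0.8}], "force": 35}}

```text
clock: 6.48
tool_pos: [0.5912, -0.1639, 0.1389]
eef_rot: [0.795, 0.606, 0.001, 0.001]
contact_force: [0.4, 0.6, -2.1]
opening: 0.221
```

```bash
python3 - <<'E'
from h import *
plan((.59,-.1638,.32),74.7)
E
```

```text
rot [ 0.0009  0.0002 -0.0004] min rows 1.0 shift after rot [-0.0003 -0.0015 -0.2263] min rows 4.0
tcp [ 0.5912 -0.1639  0.1389] yaw 74.63 tilt 0.16 q [ 0.62  0.91 -0.8   1.67  0.8   0.91  0.8 ] F [ 0.45  0.64 -2.06] M [ 0.08 -0.23  0.02] clk 6.475 open 0.221
```

{"api": "apply_moves", "payload": {"series": [{"x":0,"y":0,"z":-0.02,"wx":0,"wy":0,"wz":0,"fingers":-0.8},{"x":0,"y":0,"z":-0.03,"wx":0,"wy":0,"wz":0,"fingers":-0.8},{"x":0,"y":0,"z":-0.03,"wx":0,"wy":0,"wz":0,"fingers":-0.8},{"x":0,"y":0,"z":-0.03,"wx":0,"wy":0,"wz":0,"fingers":-0.8},{"x":0,"y":0,"z":-0.035,"wx":0,"wy":0,"wz":0,"fingers":-0.8},{"x":0,"y":0,"z":-0.035,"wx":0,"wy":0,"wz":0,"fingers":-0.8},{"x":0,"y":0,"z":-0.035,"wx":0,"wy":0,"wz":0,"fingers":-0.8},{"x":0,"y":0,"z":0,"wx":0,"wy":0,"wz":0,"fingers":-0.8}]}}

```text
clock: 7.48
tool_pos: [0.5898, -0.1625, 0.3218]
eef_rot: [0.795, 0.607, 0.001, 0.001]
contact_force: [0.2, 0.1, -2.9]
opening: 0.225
```

```bash
python3 - <<'E'
from h import *
plan((.572,.11,.335),75)
z=np.load('s0.npz');a=camera_model('top');K=np.array(a['camera_matrix']);T=np.array(a['world_from_camera'])
# hole on upper plate: dark blob near (228,235)
p=z['tp']; g=cv2.cvtColor(p,cv2.COLOR_RGB2GRAY); m=(g[225:246,218:239]<110).astype(np.uint8)
n,l,st,ce=cv2.connectedComponentsWithStats(m); print(st,ce+[218,225])
i=1+np.argmax(st[1:,4]); print('hole',onplane(K,T,*(ce[i]+[218,225]),.15))
E
```

```text
rot [ 0.0011 -0.0001 -0.0012] min rows 1.0 shift after rot [ 0.3232 -0.1096 -0.0165] min rows 5.0
tcp [ 0.5898 -0.1625  0.3218] yaw 74.78 tilt 0.19 q [ 0.67  0.71 -0.93  1.48  0.59  1.24  0.98] F [ 0.24  0.14 -2.91] M [ 0.08 -0.13 -0.02] clk 7.475 open 0.225
[[  0   0  21  21 410]
 [  6   6   7   7  22]
 [ 11   9   3   4   9]] [[228.04878049 235.06097561]
 [226.22727273 233.63636364]
 [230.11111111 235.55555556]]
hole [0.57288949 0.19117634 0.15      ]
```

{"api": "apply_moves", "payload": {"series": [{"x":0.03,"y":-0.01,"z":-0.01,"wx":0,"wy":0,"wz":0,"fingers":-0.8},{"x":0.05,"y":-0.018,"z":-0.01,"wx":0,"wy":0,"wz":0,"fingers":-0.8},{"x":0.06,"y":-0.02,"z":0,"wx":0,"wy":0,"wz":0,"fingers":-0.8},{"x":0.06,"y":-0.02,"z":0,"wx":0,"wy":0,"wz":0,"fingers":-0.8},{"x":0.06,"y":-0.02,"z":0,"wx":0,"wy":0,"wz":0,"fingers":-0.8},{"x":0.05,"y":-0.018,"z":0,"wx":0,"wy":0,"wz":0,"fingers":-0.8},{"x":0,"y":0,"z":0,"wx":0,"wy":0,"wz":0,"fingers":-0.8}]}}

```text
clock: 8.35
tool_pos: [0.5639, 0.1178, 0.3336]
eef_rot: [0.791, 0.611, -0.002, -0.005]
contact_force: [-0.3, -0.1, -1.1]
opening: 0.222
```

```bash
python3 - <<'E'
from h import *
plan((.572,.15,.335),75)
w=shot('wrist','w4.png')
K,T=w[2],w[3]
print('hole proj',proj(K,T,(.572,.189,.15)))
E
```

```text
rot [-0.0033 -0.0008  0.0022] min rows 1.0 shift after rot [ 0.0415 -0.0007 -0.0018] min rows 1.0
tcp [0.5639 0.1178 0.3336] yaw 75.39 tilt 0.62 q [ 0.23  0.65 -0.93  1.56  0.53  1.21  0.52] F [-0.28 -0.14 -1.11] M [-0.03 -0.16 -0.01] clk 8.35 open 0.222
hole proj [382. 175.]
```

View pics/w4.png

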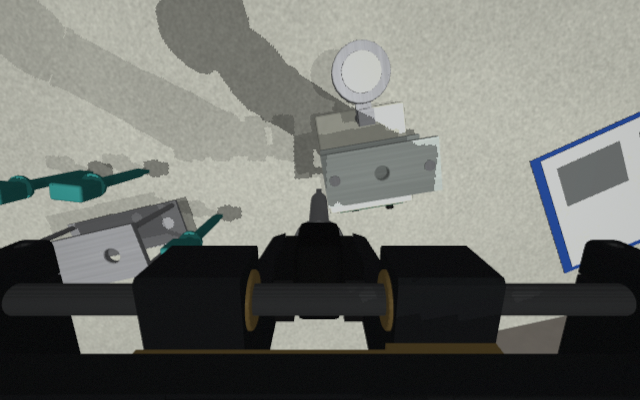

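```bash
cat >> h.py <<'E'
def hole(w,guess,r=14):
    p,_,K,T,_=w; u,v=proj(K,T,guess).astype(int); f=8
    g=cv2.cvtColor(p,cv2.COLOR_RGB2GRAY)[v-r:v+r,u-r:u+r]; g=cv2.resize(g,None,fx=f,fy=f,interpolation=cv2.INTER_CUBIC)
    t,m=cv2.threshold(g,0,255,cv2.THRESH_BINARY_INV+cv2.THRESH_OTSU)
    cs,_=cv2.findContours(m,cv2.RETR_EXTERNAL,cv2.CHAIN_APPROX_NONE)
    c=min((c for c in cs if cv2.contourArea(c)>60*f),key=lambda c:np.linalg.norm(c.mean((0,1))-r*f))
    e=cv2.fitEllipse(c); c0=(np.array(e[0])+.5)/f-.5+[u-r,v-r]
    print('hole px',c0.round(2),'axes px',np.round(np.array(e[1])/f,1),'thr',t,'world',onplane(K,T,*c0,.15).round(4)); return c0
E
python3 - <<'E'
from h import *
w=shot('wrist'); hole(w,(.572,.189,.15)); s=get_state()
K,T=w[2],w[3]; A=R.from_quat(s['eef_rot']).as_matrix()
print('tip pred', [ (proj(K,T,s['tool_pos']+A@np.array([0,y,.123]))) for y in(-.006,0)])
g=cv2.cvtColor(w[0],cv2.COLOR_RGB2GRAY); print(g[182:206:2,306:332])
plan((.572,.189,.30),75)
E
```

```text
hole px [384.55 171.6 ] axes px [14.7 15.6] thr 110.0 world [0.5693 0.1897 0.15  ]
tip pred [array([316., 191.]), array([316., 197.])]
[[184 183 187 190 191 190 187 185 187 192 188 181 181 187 189 187 172 173
  172 167 164 135 127 127 128 129]
 [191 193 192 189 187 186 188 187 186 188 187 181 179 184 188 189 191 173
  168 166 169 147 134 132 131 130]
 [195 193 194 192 193 193 190 187 185 186 186 184 183 186 189 192 190 171
  166 170 173 159 132 128 128 128]
 [196 196 195 195 194 188 185 189 191 190 166 149 146 145 146 157 186 187
  169 167 171 172 135 125 125 125]
 [193 194 194 193 190 185 187 191 190 188  98  60  59  59  58 114 176 186
  179 166 164 166 146 128 125 125]
 [185 185 187 190 187 187 190 190 187 162  88  60  61  61  60  89 158 187
  184 167 163 165 155 133 128 128]
 [186 188 190 190 185 184 189 158  95  63  61  61  61  63  60  62  61  96
  139 165 166 163 164 135 127 127]
 [185 188 190 190 187 173 100  61  60  60  61  61  62  61  62  62  62  62
   61  85 155 166 169 147 127 124]
 [183 185 192 195 190 115  64  58  59  60  61  61  61  61  62  63  61  61
   60  59 105 158 169 157 132 127]
 [191 189 188 190 162  85  57  58  59  60  61  60  61  61  62  63  62  63
   60  59  70 155 168 167 133 124]
 [187 189 191 190 161  83  57  58  59  59  59  61  62  60  61  62  62  62
   61  59  58 155 169 171 149 129]
 [194 194 192 191 127  69  57  58  59  60  61  61  61  61  61  61  61  61
   64  63  60 128 165 172 156 131]]
rot [-0.003   0.0004  0.0001] min rows 1.0 shift after rot [ 0.0943 -0.0166  0.0412] min rows 2.0
tcp [0.5653 0.1127 0.3329] yaw 75.02 tilt 0.55 q [ 0.23  0.65 -0.92  1.56  0.54  1.21  0.52] F [-0.57 -1.08 -2.22] M [ 0.02 -0.18 -0.04] clk 8.45 open 0.22
```

{"api": "apply_moves", "payload": {"series": [{"x":0.03,"y":-0.006,"z":0,"wx":-0.003,"wy":0,"wz":0,"fingers":-0.8},{"x":0.03,"y":-0.006,"z":0.01,"wx":0,"wy":0,"wz":0,"fingers":-0.8},{"x":0.03,"y":-0.006,"z":0.01,"wx":0,"wy":0,"wz":0,"fingers":-0.8},{"x":0,"y":0,"z":0.01,"wx":0,"wy":0,"wz":0,"fingers":-0.8},{"x":0,"y":0,"z":0,"wx":0,"wy":0,"wz":0,"fingers":-0.8},{"x":0,"y":0,"z":0,"wx":0,"wy":0,"wz":0,"fingers":-0.8}]}}

```text
clock: 9.2
tool_pos: [0.5711, 0.1769, 0.3049]
eef_rot: [0.798, 0.603, -0.005, 0.003]
contact_force: [-0.3, 0.2, -2.2]
opening: 0.224
```

```bash
cat >> h.py <<'E'
def tip(w,s,f='',L=.123):
    p,_,K,T,_=w; A=R.from_quat(s['eef_rot']).as_matrix(); P=lambda y,z: proj(K,T,s['tool_pos']+A@np.array([0,y,z]))
    print('tip pred(y=-6mm)',P(-.006,L),'(0)',P(0,L))
    if f:
        u,v=P(0,L).astype(int); c=p[v-35:v+35,u-45:u+45]; cv2.imwrite('pics/'+f,cv2.cvtColor(cv2.resize(c,None,fx=7,fy=7,interpolation=cv2.INTER_NEAREST),cv2.COLOR_RGB2BGR)); print('crop origin',u-45,v-35)
E
python3 - <<'E'
from h import *
for k in range(3): plan((.569,.1897,.285),75)
w=shot('wrist','w5.png'); s=get_state(); tip(w,s,'w5c.png'); plan((.569,.1897,.285),75)
E
```

```text
rot [-0.0005  0.0036 -0.0045] min rows 1.0 shift after rot [ 0.0148 -0.0067  0.0248] min rows 1.0
tcp [0.5711 0.1769 0.3049] yaw 74.18 tilt 0.66 q [ 0.09  0.7  -0.88  1.54  0.57  1.19  0.39] F [-0.3   0.16 -2.25] M [ 0.05 -0.22  0.06] clk 9.2 open 0.224
rot [-0.0005  0.0036 -0.0045] min rows 1.0 shift after rot [ 0.0148 -0.0067  0.0248] min rows 1.0
tcp [0.5711 0.1769 0.3049] yaw 74.18 tilt 0.66 q [ 0.09  0.7  -0.88  1.54  0.57  1.19  0.39] F [-0.3   0.16 -2.25] M [ 0.05 -0.22  0.06] clk 9.2 open 0.224
rot [-0.0005  0.0036 -0.0045] min rows 1.0 shift after rot [ 0.0148 -0.0067  0.0248] min rows 1.0
tcp [0.5711 0.1769 0.3049] yaw 74.18 tilt 0.66 q [ 0.09  0.7  -0.88  1.54  0.57  1.19  0.39] F [-0.3   0.16 -2.25] M [ 0.05 -0.22  0.06] clk 9.2 open 0.224
tip pred(y=-6mm) [318. 190.] (0) [318. 196.]
crop origin 273 161
rot [-0.0005  0.0038 -0.0046] min rows 1.0 shift after rot [ 0.0152 -0.0069  0.0247] min rows 1.0
tcp [0.5712 0.1765 0.3047] yaw 74.16 tilt 0.69 q [ 0.09  0.7  -0.88  1.54  0.57  1.19  0.39] F [ 0.93 -0.52 -1.48] M [ 0.02 -0.13  0.01] clk 9.25 open 0.226
```

View pics/w5c.png

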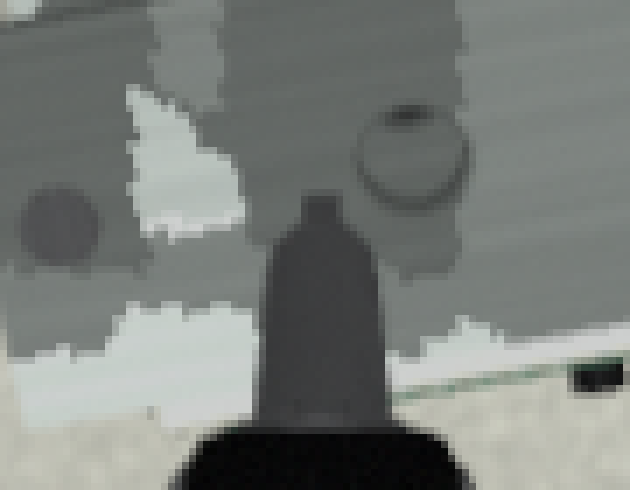

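```bash
cat >> h.py <<'E'
def rel(hp,tp,L=.123,zt=None):
    """hole px, tip (end edge, -y side) px -> hole minus spindle axis, tool frame mm. camera static now"""
    m=camera_model('wrist');K=np.array(m['camera_matrix']);T=np.array(m['world_from_camera']); s=get_state(); A=R.from_quat(s['eef_rot']).as_matrix()
    h=onplane(K,T,*hp,.15); t=onplane(K,T,*tp,s['tool_pos'][2]-L); tt=A.T@(t-s['tool_pos'])+[0,.006,0]
    print('hole',h.round(4),'tip in tool mm',(tt*1000).round(2),'hole in tool mm',(A.T@(h-s['tool_pos'])*1000).round(2))
    print('yaw',np.degrees(np.arctan2(A[1,0],A[0,0])),'axis at tip z',(s['tool_pos']+A@tt).round(4))
E
python3 - <<'E'
from h import *
rel((331.5,182.9),(318.4,188.4))
m=camera_model('wrist');print(np.array(m['world_from_camera']).round(4))
E
```

```text
hole [0.5686 0.1892 0.15  ] tip in tool mm [-1.0000e-02 -1.1100e+00  1.2302e+02] hole in tool mm [ 13.34  -5.66 154.6 ]
yaw 74.16391390266 axis at tip z [0.5695 0.1754 0.1817]
[[ 0.2725 -0.9295 -0.2484  0.5061]
 [ 0.9621  0.26    0.0825  0.1971]
 [-0.0121 -0.2615  0.9651  0.4507]
 [ 0.      0.      0.      1.    ]]
```

```bash
python3 - <<'E'
from h import *
plan((.5697,.1889,.282),75)
E
```

```text
rot [-0.0005  0.0038 -0.0046] min rows 1.0 shift after rot [ 0.0145 -0.0058  0.0284] min rows 1.0
tcp [0.5712 0.1765 0.3047] yaw 74.16 tilt 0.69 q [ 0.09  0.7  -0.88  1.54  0.57  1.19  0.39] F [ 0.93 -0.52 -1.48] M [ 0.02 -0.13  0.01] clk 9.25 open 0.226
```

{"api": "apply_moves", "payload": {"series": [{"x":0,"y":0,"z":0,"wx":-0.0005,"wy":0.0038,"wz":-0.0046,"fingers":-0.8},{"x":0.0145,"y":-0.0058,"z":0,"wx":0,"wy":0,"wz":0,"fingers":-0.8},{"x":0,"y":0,"z":0,"wx":0,"wy":0,"wz":0,"fingers":-0.8},{"x":0,"y":0,"z":0.02,"wx":0,"wy":0,"wz":0,"fingers":-0.8},{"x":0,"y":0,"z":0,"wx":0,"wy":0,"wz":0,"fingers":-0.8},{"x":0,"y":0,"z":0,"wx":0,"wy":0,"wz":0,"fingers":-0.8}]}}

```text
clock: 10.0
tool_pos: [0.5698, 0.1888, 0.2878]
eef_rot: [0.793, 0.609, 0.0, 0.0]
contact_force: [-0.1, -0.7, -0.8]
opening: 0.223
```

```bash
python3 - <<'E'
from h import *
plan((.5697,.1889,.282),75)
E
```

```text
rot [ 0.0002 -0.0002 -0.0001] min rows 1.0 shift after rot [ 0.0001 -0.0001  0.0073] min rows 1.0
tcp [0.5698 0.1888 0.2878] yaw 74.97 tilt 0.04 q [ 0.07  0.72 -0.88  1.56  0.59  1.14  0.37] F [-0.07 -0.69 -0.78] M [ 0.05 -0.17 -0.03] clk 10.0 open 0.223
```

{"api": "apply_moves", "payload": {"series": [{"x":0,"y":0,"z":0.0135,"wx":0,"wy":0,"wz":0,"fingers":-0.8},{"x":0,"y":0,"z":0,"wx":0,"wy":0,"wz":0,"fingers":-0.8},{"x":0,"y":0,"z":0,"wx":0,"wy":0,"wz":0,"fingers":-0.8}]}}

```text
clock: 10.38
tool_pos: [0.5699, 0.1885, 0.2762]
eef_rot: [0.794, 0.608, 0.0, 0.0]
contact_force: [-0.4, -0.1, -2.1]
opening: 0.225
```

```bash
python3 - <<'E'
from h import *
plan((.5697,.1889,.27),75)
w=shot('wrist','w6.png'); s=get_state(); tip(w,s,'w6c.png')
E
```

```text
rot [ 0.0002 -0.0001 -0.0003] min rows 1.0 shift after rot [ 0.0004 -0.0003  0.0078] min rows 1.0
tcp [0.5699 0.1885 0.2762] yaw 74.95 tilt 0.03 q [ 0.07  0.73 -0.87  1.58  0.6   1.12  0.36] F [-0.39 -0.1  -2.1 ] M [ 0.08 -0.16 -0.09] clk 10.375 open 0.225
tip pred(y=-6mm) [318. 190.] (0) [318. 196.]
crop origin 273 161
```

View pics/w6c.png

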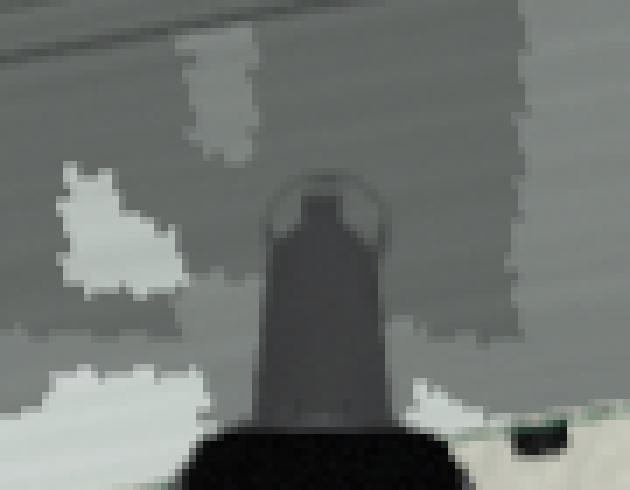

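```bash
python3 - <<'E'
from h import *
rel((319.2,193.5),(318.6,188.4))
E
```

```text
hole [0.5686 0.1895 0.15  ] tip in tool mm [  0.17  -1.14 123.  ] hole in tool mm [  0.73  -1.54 126.14]
yaw 74.94887668370254 axis at tip z [0.5688 0.1889 0.1531]
```

{"api": "apply_moves", "payload": {"series": [{"x":0.0006,"y":-0.0004,"z":0,"wx":0,"wy":0,"wz":0,"fingers":-0.8},{"x":0,"y":0,"z":0.004,"wx":0,"wy":0,"wz":0,"fingers":-0.8},{"x":0,"y":0,"z":0.004,"wx":0,"wy":0,"wz":0,"fingers":-0.8},{"x":0,"y":0,"z":0.004,"wx":0,"wy":0,"wz":0,"fingers":-0.8}]}}

```text
clock: 10.92
tool_pos: [0.5699, 0.1892, 0.2665]
eef_rot: [0.794, 0.608, 0.001, 0.0]
contact_force: [0.1, 0.6, -1.9]
opening: 0.221
```

```bash
python3 - <<'E'
from h import *
plan((.5696,.1893,.26),75)
E
```

```text
rot [ 0.0004 -0.0003 -0.0004] min rows 1.0 shift after rot [ 0.     -0.0004  0.0082] min rows 1.0
tcp [0.5699 0.1892 0.2665] yaw 74.93 tilt 0.09 q [ 0.07  0.74 -0.87  1.59  0.62  1.1   0.35] F [ 0.12  0.58 -1.89] M [ 0.06 -0.11 -0.05] clk 10.925 open 0.221
```

{"api": "apply_moves", "payload": {"series": [{"x":0,"y":-0.0003,"z":0.004,"wx":0,"wy":0,"wz":0,"fingers":-0.8},{"x":0,"y":0,"z":0.004,"wx":0,"wy":0,"wz":0,"fingers":-0.8},{"x":0,"y":0,"z":0.004,"wx":0,"wy":0,"wz":0,"fingers":-0.8},{"x":0,"y":0,"z":0.004,"wx":0,"wy":0,"wz":0,"fingers":-0.8}]}}

```text
clock: 11.42
tool_pos: [0.5696, 0.1892, 0.2526]
eef_rot: [0.794, 0.608, 0.001, 0.0]
contact_force: [0.5, 0.2, -1.8]
opening: 0.224
```

```bash
python3 - <<'E'
from h import *
plan((.5696,.1893,.26),75)
E
```

```text
rot [ 0.0003 -0.0002 -0.0004] min rows 1.0 shift after rot [ 0.0001 -0.0001 -0.0092] min rows 1.0
tcp [0.5696 0.1892 0.2526] yaw 74.94 tilt 0.07 q [ 0.06  0.76 -0.86  1.61  0.63  1.07  0.34] F [ 0.51  0.23 -1.81] M [ 0.04 -0.14  0.02] clk 11.425 open 0.224
```

{"api": "apply_moves", "payload": {"series": [{"x":0,"y":0,"z":0.006,"wx":0,"wy":0,"wz":0,"fingers":-0.8},{"x":0,"y":0,"z":0.006,"wx":0,"wy":0,"wz":0,"fingers":-0.8},{"x":0,"y":0,"z":0.006,"wx":0,"wy":0,"wz":0,"fingers":-0.8},{"x":0,"y":0,"z":0.006,"wx":0,"wy":0,"wz":0,"fingers":-0.8},{"x":0,"y":0,"z":0.006,"wx":0,"wy":0,"wz":0,"fingers":-0.8},{"x":0,"y":0,"z":0.006,"wx":0,"wy":0,"wz":0,"fingers":-0.8},{"x":0,"y":0,"z":0.006,"wx":0,"wy":0,"wz":0,"fingers":-0.8},{"x":0,"y":0,"z":0,"wx":0,"wy":0,"wz":0,"fingers":-0.8}]}}

```text
clock: 12.42
tool_pos: [0.5695, 0.189, 0.2161]
eef_rot: [0.794, 0.608, 0.0, 0.0]
contact_force: [-0.8, 0.5, -2.5]
opening: 0.224
```

```bash
python3 - <<'E'
from h import *
plan((.5696,.1893,.2),75)
E
```

```text
rot [ 0.0001 -0.0001 -0.0004] min rows 1.0 shift after rot [ 0.0003 -0.      0.0201] min rows 1.0
tcp [0.5695 0.189  0.2161] yaw 74.93 tilt 0.02 q [ 0.05  0.8  -0.83  1.65  0.67  1.    0.3 ] F [-0.82  0.5  -2.53] M [ 0.04 -0.15 -0.02] clk 12.425 open 0.224
```

{"api": "apply_moves", "payload": {"series": [{"x":0.0002,"y":0,"z":0.004,"wx":0,"wy":0,"wz":0,"fingers":-0.8},{"x":0,"y":0,"z":0.004,"wx":0,"wy":0,"wz":0,"fingers":-0.8},{"x":0,"y":0,"z":0.004,"wx":0,"wy":0,"wz":0,"fingers":-0.8},{"x":0,"y":0,"z":0.004,"wx":0,"wy":0,"wz":0,"fingers":-0.8}]}}

```text
clock: 12.92
tool_pos: [0.5699, 0.1895, 0.203]
eef_rot: [0.794, 0.608, 0.001, 0.0]
contact_force: [0.4, 0.4, -2.1]
opening: 0.222
```

```bash
python3 - <<'E'
from h import *
plan((.5696,.1893,.2),75)
E
```

```text
rot [ 0.0004 -0.0003 -0.0004] min rows 1.0 shift after rot [-0.0003 -0.0003  0.0038] min rows 1.0
tcp [0.5699 0.1895 0.203 ] yaw 74.93 tilt 0.09 q [ 0.04  0.81 -0.82  1.66  0.69  0.98  0.28] F [ 0.44  0.39 -2.1 ] M [ 0.05 -0.15 -0.  ] clk 12.925 open 0.222
```

{"api": "apply_moves", "payload": {"series": [{"x":-0.0002,"y":-0.0002,"z":0.004,"wx":0,"wy":0,"wz":0,"fingers":-0.8},{"x":0,"y":0,"z":0.004,"wx":0,"wy":0,"wz":0,"fingers":-0.8},{"x":0,"y":0,"z":0.004,"wx":0,"wy":0,"wz":0,"fingers":-0.8},{"x":0,"y":0,"z":0.004,"wx":0,"wy":0,"wz":0,"fingers":-0.8}]}}

```text
clock: 13.42
tool_pos: [0.5698, 0.1893, 0.1892]
eef_rot: [0.794, 0.608, 0.001, 0.0]
contact_force: [-0.3, -0.2, -1.2]
opening: 0.222
```

```bash
python3 - <<'E'
from h import *
plan((.5696,.1893,.2),75)
E
```

```text
rot [ 0.0004 -0.0003 -0.0004] min rows 1.0 shift after rot [-0.0001 -0.0002 -0.0134] min rows 1.0
tcp [0.5698 0.1893 0.1892] yaw 74.92 tilt 0.09 q [ 0.04  0.83 -0.81  1.68  0.71  0.95  0.27] F [-0.32 -0.19 -1.2 ] M [ 0.04 -0.19 -0.03] clk 13.425 open 0.222
```

{"api": "apply_moves", "payload": {"series": [{"x":0,"y":0,"z":0.004,"wx":0,"wy":0,"wz":0,"fingers":-0.8},{"x":0,"y":0,"z":0.004,"wx":0,"wy":0,"wz":0,"fingers":-0.8},{"x":0,"y":0,"z":0.002,"wx":0,"wy":0,"wz":0,"fingers":-0.8},{"x":0,"y":0,"z":0,"wx":0,"wy":0,"wz":0.05,"fingers":-0.8},{"x":0,"y":0,"z":0,"wx":0,"wy":0,"wz":0.05,"fingers":-0.8},{"x":0,"y":0,"z":0,"wx":0,"wy":0,"wz":0.05,"fingers":-0.8},{"x":0,"y":0,"z":0,"wx":0,"wy":0,"wz":0.05,"fingers":-0.8},{"x":0,"y":0,"z":0,"wx":0,"wy":0,"wz":0,"fingers":-0.8}]}}

```text
clock: 14.42
tool_pos: [0.5696, 0.1897, 0.1802]
eef_rot: [0.946, 0.325, 0.001, -0.0]
contact_force: [-0.5, -0.2, -2.4]
opening: 0.222
```

```bash
python3 - <<'E'
from h import *
plan((.5696,.1893,.17),25)
s=get_state(); A=R.from_quat(s['eef_rot']).as_matrix(); print('axis',(s['tool_pos']+A@[0,-.0011,0]).round(4))
E
```

```text
rot [-0.0002 -0.0005  0.0716] min rows 2.0 shift after rot [-0.0002  0.0005  0.0128] min rows 1.0
tcp [0.5696 0.1897 0.1802] yaw 37.89 tilt 0.09 q [-0.05  0.79 -0.63  1.69  0.59  0.86 -0.27] F [-0.52 -0.21 -2.42] M [-0.01 -0.11  0.  ] clk 14.425 open 0.222
axis [0.5689 0.1906 0.1802]
```

```bash
cat >> h.py <<'E'
def planax(z,yaw,ax=(.5687,.1895),d=.0011):
    y=np.radians(yaw); plan((ax[0]+d*np.sin(y),ax[1]-d*np.cos(y),z),yaw)
E
python3 - <<'E'
from h import *
planax(.178,22)
E
```

```text
rot [-0.0002 -0.0005  0.0883] min rows 2.0 shift after rot [-0.0011  0.0012  0.0028] min rows 1.0
tcp [0.5696 0.1897 0.1802] yaw 37.89 tilt 0.09 q [-0.05  0.79 -0.63  1.69  0.59  0.86 -0.27] F [-0.52 -0.21 -2.42] M [-0.01 -0.11  0.  ] clk 14.425 open 0.222
```

{"api": "apply_moves", "payload": {"series": [{"x":0,"y":0,"z":0,"wx":0,"wy":0,"wz":0.044,"fingers":-0.8},{"x":0,"y":0,"z":0,"wx":0,"wy":-0.0005,"wz":0.044,"fingers":-0.8},{"x":-0.0011,"y":0.0012,"z":0.003,"wx":0,"wy":0,"wz":0,"fingers":-0.8},{"x":0,"y":0,"z":0,"wx":0,"wy":0,"wz":0,"fingers":-0.8}]}}

```text
clock: 14.92
tool_pos: [0.5695, 0.1892, 0.1777]
eef_rot: [0.981, 0.195, 0.0, -0.001]
contact_force: [0.7, -0.0, -2.3]
opening: 0.221
```

```bash
python3 - <<'E'
from h import *
planax(.178,22)
E
```

```text
rot [-0.0006 -0.0004  0.0024] min rows 1.0 shift after rot [-0.0007  0.0006 -0.0004] min rows 1.0
tcp [0.5695 0.1892 0.1777] yaw 22.43 tilt 0.13 q [-0.08  0.78 -0.56  1.69  0.53  0.82 -0.49] F [ 0.73 -0.01 -2.32] M [-0.01 -0.24 -0.03] clk 14.925 open 0.221
```

{"api": "apply_moves", "payload": {"series": [{"x":-0.0004,"y":0.0004,"z":0.0025,"wx":0,"wy":0,"wz":0,"fingers":-0.8},{"x":0,"y":0,"z":0.0025,"wx":0,"wy":0,"wz":0,"fingers":-0.8},{"x":0,"y":0,"z":0.0015,"wx":0,"wy":0,"wz":0,"fingers":-0.8},{"x":0,"y":0,"z":0.0015,"wx":0,"wy":0,"wz":0,"fingers":-0.8}]}}

```text
clock: 15.42
tool_pos: [0.5698, 0.1893, 0.1717]
eef_rot: [0.981, 0.196, 0.001, -0.002]
contact_force: [-2.5, -1.0, 9.6]
opening: 0.218
```

```bash
python3 - <<'E'
from h import *
planax(.17,22)
E
```

```text
rot [-0.0009 -0.0009  0.0037] min rows 1.0 shift after rot [-0.0011  0.0006  0.0022] min rows 1.0
tcp [0.5698 0.1893 0.1717] yaw 22.66 tilt 0.22 q [-0.09  0.79 -0.56  1.7   0.54  0.81 -0.49] F [-2.47 -0.98  9.6 ] M [-0.14  0.3  -0.02] clk 15.425 open 0.218
```

{"api": "apply_moves", "payload": {"series": [{"x":-0.0005,"y":0.0003,"z":0.0004,"wx":-0.0009,"wy":-0.0009,"wz":-0.025,"fingers":-0.8},{"x":0.0001,"y":0,"z":0.0005,"wx":0,"wy":0,"wz":-0.025,"fingers":-0.8},{"x":0.0001,"y":0,"z":0.0005,"wx":0,"wy":0,"wz":-0.025,"fingers":-0.8},{"x":0.0001,"y":0,"z":0.0005,"wx":0,"wy":0,"wz":-0.025,"fingers":-0.8}]}}

```text
clock: 15.92
tool_pos: [0.5696, 0.1893, 0.1719]
eef_rot: [0.936, 0.353, 0.0, 0.001]
contact_force: [-0.3, -0.5, 2.5]
opening: 0.224
```

```bash
python3 - <<'E'
from h import *
planax(.17,40)
E
```

```text
rot [ 0.0005 -0.0001  0.0072] min rows 1.0 shift after rot [-0.0007  0.0004  0.0024] min rows 1.0
tcp [0.5696 0.1893 0.1719] yaw 41.29 tilt 0.1 q [-0.04  0.81 -0.64  1.69  0.61  0.85 -0.24] F [-0.27 -0.46  2.52] M [-0.02 -0.02  0.01] clk 15.925 open 0.224
```

{"api": "apply_moves", "payload": {"series": [{"x":-0.0002,"y":0.0002,"z":0.0007,"wx":0,"wy":0,"wz":-0.02,"fingers":-0.8},{"x":0.0001,"y":0,"z":0.0007,"wx":0,"wy":0,"wz":-0.02,"fingers":-0.8},{"x":0.0001,"y":0,"z":0.0007,"wx":0,"wy":0,"wz":-0.02,"fingers":-0.8},{"x":0.0001,"y":0,"z":0.0007,"wx":0,"wy":0,"wz":-0.02,"fingers":-0.8}]}}

```text
clock: 16.42
tool_pos: [0.5698, 0.1891, 0.1718]
eef_rot: [0.882, 0.471, 0.001, 0.002]
contact_force: [-0.6, -0.2, 2.4]
opening: 0.223
```

```bash
python3 - <<'E'
from h import *
planax(.17,60)
E
```

```text
rot [ 0.0011  0.0001 -0.021 ] min rows 1.0 shift after rot [-0.0002 -0.      0.0022] min rows 1.0
tcp [0.5698 0.1891 0.1718] yaw 56.21 tilt 0.19 q [-0.01  0.82 -0.71  1.69  0.67  0.88 -0.03] F [-0.59 -0.19  2.39] M [-0.09  0.04  0.01] clk 16.425 open 0.223
```

{"api": "apply_moves", "payload": {"series": [{"x":0,"y":0,"z":0.0008,"wx":0.001,"wy":0,"wz":-0.02,"fingers":-0.8},{"x":0.0001,"y":0,"z":0.0008,"wx":0,"wy":0,"wz":-0.02,"fingers":-0.8},{"x":0.0001,"y":0,"z":0.0008,"wx":0,"wy":0,"wz":-0.02,"fingers":-0.8},{"x":0.0001,"y":0,"z":0.0008,"wx":0,"wy":0,"wz":-0.02,"fingers":-0.8},{"x":0.0001,"y":0,"z":0.0008,"wx":0,"wy":0,"wz":-0.02,"fingers":-0.8},{"x":0.0001,"y":0,"z":0.0008,"wx":0,"wy":0,"wz":-0.02,"fingers":-0.8}]}}

```text
clock: 17.18
tool_pos: [0.5694, 0.1889, 0.1715]
eef_rot: [0.774, 0.633, -0.001, 0.002]
contact_force: [-0.1, 0.2, 3.4]
opening: 0.224
```

```bash
python3 - <<'E'
from h import *
planax(.17,80)
E
```

```text
rot [ 0.0006  0.001  -0.0079] min rows 1.0 shift after rot [0.0006 0.0003 0.0018] min rows 1.0
tcp [0.5694 0.1889 0.1715] yaw 78.57 tilt 0.22 q [ 0.04  0.85 -0.81  1.69  0.75  0.94  0.3 ] F [-0.08  0.18  3.43] M [-0.    0.14 -0.02] clk 17.175 open 0.224
```

{"api": "apply_moves", "payload": {"series": [{"x":0.0003,"y":0.0002,"z":0.0008,"wx":0.0005,"wy":0.001,"wz":-0.02,"fingers":-0.8},{"x":0.0001,"y":0,"z":0.0008,"wx":0,"wy":0,"wz":-0.02,"fingers":-0.8},{"x":0.0001,"y":0,"z":0.0008,"wx":0,"wy":0,"wz":-0.02,"fingers":-0.8},{"x":0.0001,"y":0,"z":0.0008,"wx":0,"wy":0,"wz":-0.02,"fingers":-0.8},{"x":0.0001,"y":0,"z":0.0008,"wx":0,"wy":0,"wz":-0.02,"fingers":-0.8}]}}

```text
clock: 17.8
tool_pos: [0.5689, 0.1885, 0.1688]
eef_rot: [0.661, 0.75, -0.001, 0.001]
contact_force: [-0.1, 1.5, -1.8]
opening: 0.224
```

```bash
python3 - <<'E'
from h import *
planax(.17,100)
E
```

```text
rot [-0.0003  0.0008 -0.0154] min rows 1.0 shift after rot [ 0.0013  0.0013 -0.0015] min rows 1.0
tcp [0.5689 0.1885 0.1688] yaw 97.23 tilt 0.15 q [ 0.07  0.88 -0.88  1.69  0.81  0.98  0.58] F [-0.1   1.45 -1.85] M [ 0.33 -0.23 -0.01] clk 17.8 open 0.224
```

{"api": "apply_moves", "payload": {"series": [{"x":0.0008,"y":0.0008,"z":0.001,"wx":0,"wy":0,"wz":0,"fingers":-0.8},{"x":0,"y":0,"z":0.0015,"wx":0,"wy":0,"wz":0,"fingers":-0.8},{"x":0,"y":0,"z":0.0015,"wx":0,"wy":0,"wz":0,"fingers":-0.8}]}}

```text
clock: 18.18
tool_pos: [0.5691, 0.1886, 0.1649]
eef_rot: [0.662, 0.75, -0.002, 0.001]
contact_force: [-0.4, 0.4, -1.5]
opening: 0.223
```

```bash
python3 - <<'E'
from h import *
planax(.16,97)
E
```

```text
rot [-0.0006  0.0011  0.0005] min rows 1.0 shift after rot [0.0011 0.001  0.0061] min rows 1.0
tcp [0.5691 0.1886 0.1649] yaw 97.1 tilt 0.23 q [ 0.07  0.89 -0.88  1.69  0.81  0.97  0.57] F [-0.4   0.43 -1.52] M [ 0.27 -0.14  0.03] clk 18.175 open 0.223
```

{"api": "apply_moves", "payload": {"series": [{"x":0.0006,"y":0.0004,"z":0.001,"wx":0,"wy":0.001,"wz":0,"fingers":-0.8},{"x":0,"y":0,"z":0.001,"wx":0,"wy":0,"wz":0,"fingers":-0.8},{"x":0,"y":0,"z":0.001,"wx":0,"wy":0,"wz":0,"fingers":-0.8}]}}

```text
clock: 18.55
tool_pos: [0.5692, 0.1889, 0.1639]
eef_rot: [0.662, 0.749, -0.001, 0.0]
contact_force: [-1.7, -0.8, 5.5]
opening: 0.226
```

```bash
python3 - <<'E'
from h import *
planax(.16,97)
w=shot('wrist','w7.png'); w2=shot('side','side7.png')
c=cv2.resize(cv2.imread('pics/side7.png')[115:225,190:310],None,fx=5,fy=5,interpolation=2); cv2.imwrite('pics/side7c.png',c)
E
```

```text
rot [-0.0005  0.0006  0.0003] min rows 1.0 shift after rot [0.0008 0.0008 0.0049] min rows 1.0
tcp [0.5692 0.1889 0.1639] yaw 97.06 tilt 0.13 q [ 0.07  0.89 -0.88  1.69  0.81  0.97  0.57] F [-1.68 -0.79  5.53] M [-0.18  0.2   0.  ] clk 18.55 open 0.226
```

View pics/side7c.png

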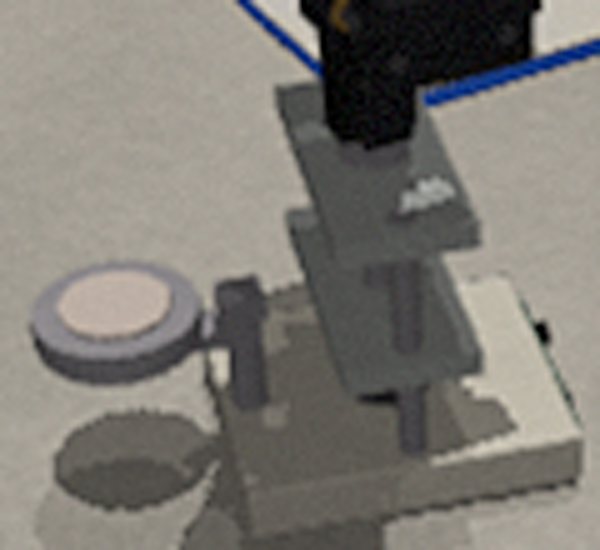

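{"api": "apply_moves", "payload": {"series": [{"x":0,"y":0,"z":0,"wx":0,"wy":0,"wz":0,"fingers":-0.3},{"x":0,"y":0,"z":0,"wx":0,"wy":0,"wz":0,"fingers":0.1},{"x":0,"y":0,"z":0,"wx":0,"wy":0,"wz":0,"fingers":0.3},{"x":0,"y":0,"z":0,"wx":0,"wy":0,"wz":0,"fingers":0.3},{"x":0,"y":0,"z":-0.02,"wx":0,"wy":0,"wz":0,"fingers":0.3},{"x":0,"y":0,"z":-0.04,"wx":0,"wy":0,"wz":0,"fingers":0.3},{"x":0,"y":0,"z":-0.06,"wx":0,"wy":0,"wz":0,"fingers":0.3},{"x":0,"y":0,"z":0,"wx":0,"wy":0,"wz":0,"fingers":0.3}]}}

```text
clock: 19.65
tool_pos: [0.5699, 0.1901, 0.2656]
eef_rot: [0.662, 0.749, 0.0, -0.0]
contact_force: [0.0, -0.9, -0.6]
opening: 0.645
```

{"api": "apply_moves", "payload": {"series": [{"x":0,"y":-0.06,"z":-0.04,"wx":0,"wy":0,"wz":0,"fingers":0.3},{"x":0,"y":-0.06,"z":0,"wx":0,"wy":0,"wz":0,"fingers":0.3},{"x":0,"y":0,"z":0,"wx":0,"wy":0,"wz":0,"fingers":0.3},{"x":0,"y":0,"z":0,"wx":0,"wy":0,"wz":0,"fingers":0.3}]}}

```text
clock: 20.15
tool_pos: [0.4719, 0.1772, 0.298]
eef_rot: [0.662, 0.749, -0.0, -0.0]
contact_force: [-0.4, 0.5, -0.1]
opening: 0.652
```

```bash
python3 - <<'E'
from h import *
w=shot('wrist','w8.png'); P=cloud(w[1],w[2],w[3]); K,T=w[2],w[3]
m=((w[0].max(-1)<70)&(P[...,2]>.18)&(P[...,2]<.21)&(abs(P[...,0]-.569)<.03)&(abs(P[...,1]-.189)<.03)); q=P[m]
print(m.sum(), 'knob top z',np.percentile(q[:,2],[50,80,95]).round(4),cv2.minAreaRect(q[q[:,2]>np.percentile(q[:,2],80)-.003][:,:2].astype(np.float32)*1000))
pl=P[(abs(P[...,2]-.15)<.008)&(abs(P[...,0]-.569)<.035)&(abs(P[...,1]-.189)<.07)]; print('plate z',np.median(pl[:,2]))
shot('side','side8.png')
c=cv2.resize(cv2.imread('pics/side8.png')[105:225,190:310],None,fx=5,fy=5,interpolation=2); cv2.imwrite('pics/side8c.png',c)
print(get_state()['tool_pos'],get_state()['contact_force'],get_state()['clock'])
E
```

```text
167 knob top z [0.1877 0.1946 0.196 ] ((567.9755249023438, 189.66725158691406), (35.99475860595703, 17.270105361938477), 5.022134304046631)
plate z 0.14976535985555783
[0.47199842 0.17741299 0.29768071] [ 0.1901699   0.14956397 -0.48972426] 20.25
```

View pics/side8c.png

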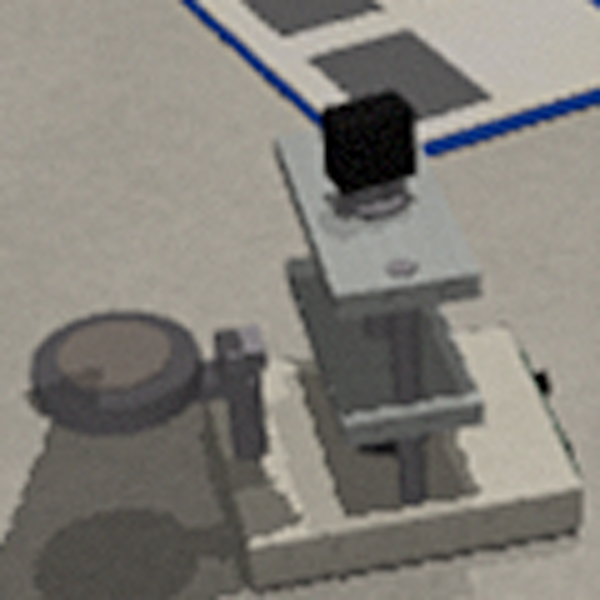

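The flange is flush and the knob top is at 0.196 m, exactly where it should be when seated (0.150 + 0.046). I'll hand it in.

```bash
python3 -c "
from plant import *
print(finish_job())"
```

```text
the job is handed in; nothing more can be done
None
```

The long spindle is seated in the heater-lift unit with its blade in the coupling slot. It is released, and I handed the job in at about 20 s of the 72 s allowed. No verdict was reported.

- **Which spindle:** a tilted wrist-camera view under the rack showed a long shaft on the knob nearer the unit and only a stub on the other. I took the long one; the turquoise ones are decoys.
- **Threading:** I lined the tip up with the hole in the wrist camera, and it went down through both plates without any noticeable contact force.
- **Finding the slot:** the tip met the coupling at about 12 N, and I turned the spindle under roughly 5 N. The blade dropped in with the knob's long side about 7° from world x, about 12° from the unit's x. I then pushed it home with about 8 N.
- **Last checks:** the knob top is at 0.196 m, the height expected for a flush flange. The knob centre is within about 1 mm of the hole. The final side view shows the spindle upright through both plates and the gripper clear.
- **One mismatch:** I first assumed the spindle tip reached 123 mm beyond the gripper's fingertips, but the seated height showed about 128 mm. My 1.1 mm sideways grip correction was therefore mostly not real. The bore clearance absorbed it, and sideways forces stayed under 3 N.
- **Not re-measured:** I did not measure the short spindle, jar or wrench again at the end. I saw no contact with them during the moves.

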